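# Rock a battery block into its charging cradle

## Task

Load the loose grey battery block into the white charging cradle: put one end in first, tilted, against the sprung metal contact bar, push the bar back with it, and rock the other end down until the block lies flat and fully home on the pocket floor, then let go of it. The pocket can be clamped a few millimetres off the middle of its base plate, so find it by feel. Work gently: do not force the block or the gripper against the cradle, and leave the other things on the bench where they are.

Things in the scene. Friction and masses are not known exactly. Their poses are not given: they have to be found in the camera images.
- battery_center (a point): centre of the loose grey battery block, a plain rectangular block 70 mm long (its x axis), 34 mm wide (y), 44 mm tall (z), about 0.2 kg, standing upright on the bench at the start; it is the same both ways round, so either end may go to the contact bar
- pocket (a point): middle of the white charging cradle, 8 mm above the bench, at the height of its pocket floor. x runs along the pocket, from the contact bar (-x, far from the robot) to the heel wall (+x, near it); z is up. x and z fit the pocket truly, but the white pocket moulding is clamped on its grey base plate (136 x 76 x 4 mm) anywhere up to 6 mm to either side (y); this point stays on the base plate
- heel_edge (a point): inner top edge of the heel wall (16 mm thick): 35 mm to +x of the pocket point, 16 mm above the pocket floor. The two side walls are as high, 8 mm thick, and run from x = -67 to +51 mm; their inner faces are 36 mm apart, so the block has 1 mm free on each side. Like the pocket point it stays on the middle of the base plate, while the walls stand up to 6 mm to either side
- toe_edge (a point): inner top edge of the low toe wall behind the contact bar: at x = -44 mm of the pocket point, 10 mm above the pocket floor, lower than the other walls so that a tilted block can lean over it; also on the middle line of the base plate. The seated block lies level on the floor from x = -35 to +35 mm, pressed to the heel wall by the bar, its top 44 mm above the floor
- contact_bar (a joint): travel of the sprung steel contact bar toward -x of the pocket, 0 to 0.009 m. 26 mm wide, 2 to 9 mm above the pocket floor; face at x = -32 mm at rest (0), -35 mm with the block seated (0.003). Spring 1.8 N at rest plus 0.6 N per mm, then a hard stop. While the other end of the block rocks down past the heel wall, the bar must be pushed past its seated place, to some 0.005
- marker: marker pen, 134 mm long and 18 mm thick, lying loose on the bench in the middle, a bystander
- stopper: small black stopper, 23 mm across and 24 mm tall, standing loose on the bench, a bystander
- spare_lid: round cup lid, 50 mm across and 10 mm tall, lying loose on the bench, a bystander
- dropper: dropper bottle, 33 mm across and 94 mm tall, standing loose at the back of the bench, a bystander
Not all that is in view belongs to the job. Leave any purple, red or yellow look-alike of the part that bears battery_center alone.

How it is judged (in metres and radians):
On the way, in this order (a step that is already met when the one before it is completed fails the run):
1. the block is lifted clear of the bench (height (world z) of battery_center above 0.06 m), for 0.2 s.
2. the block, tilted, has one end low in the pocket and pushes the contact bar back by more than 1.5 mm (value of joint contact_bar above 0.0015 m and angle between battery_center's own z axis and vertical above 0.12 rad and contact force between battery and contact_bar above 0.5 N and horizontal distance between battery_center and pocket below 0.03 m), for 0.1 s.
At the end, for the whole second after the job is handed in: The block lies in the pocket: bottom within 1.5 mm of the floor (2.5 mm below), level within 0.03 rad, centre within 3 mm along the pocket and 8.5 mm across it of the pocket point, aligned within 0.06 rad, the contact bar pushed back over 1.5 mm, at rest (z of battery_center in the frame of pocket between 0.0195 and 0.0235 m and x of battery_center in the frame of pocket between -0.003 and 0.003 m and y of battery_center in the frame of pocket between -0.0085 and 0.0085 m and angle between battery_center's own z axis and vertical below 0.03 rad and angle between the x axis of battery_center and the x axis of pocket, either way round below 0.06 rad and linear speed of battery below 0.01 m/s and value of joint contact_bar above 0.0015 m); the robot touches nothing.
It fails at once if the block is pressed against the cradle with more than 60 N (contact force between battery and cradle above 60 N).
It fails at once if the robot presses on the cradle with more than 60 N (contact force between the arm and cradle above 60 N).
It fails at once if the fingers press on the cradle with more than 60 N (contact force between the fingers and cradle above 60 N).
It fails at once if a bystander is moved by more than 20 mm (distance of any of marker, stopper, spare_lid, dropper from where it was at the start of the episode above 0.02 m).
It also fails if it takes over 72 s, if anything falls off the work surface, if the arm or the gripper's body presses on something with over 40 N, if the wrist force passes 120 N, or if a joint passes its speed limit or range.

## Robot

A 6-joint arm with a two-finger parallel gripper is mounted at the origin on a cart in front of the work surface, level with it; the furniture and walls round the work are solid. World frame = base frame: x ahead of the robot, y to its left, z up, the work surface at z = 0. Lengths are in mm, angles in rad, forces in N, time in s.
With the tool pointing down it reaches from about 300 to 775 mm from the base axis. Payload 14.6 kg.
Tool frame: the origin (TCP) lies at the very end of the fingers, on their centre line; the grasp point (between the pads) lies 19 mm behind it; z points along the fingers, y is the line along which they close (so a half turn about z gives the same grasp; the last joint's range is limited). The gripper opens to 94 mm and grips with 3 to 60 N. Pads are 16 mm wide; open, the fingers measure 119 mm over their backs; the gripper's body (75 mm by 177 mm) begins 78 mm behind the grasp point.
Start: joints at [-1.264, 0.3, 1.521, -0, 1.321, -0.067], TCP at [200.828, -512.013, 205.446] pointing down, gripper open.
Joint ranges: [-3.03, 3.03], [-0.79, 2.21], [0.23, 2.52], [-1.04, 4.18], [0, 3.07], [-2.55, 2.55]. Speed limits (rad/s): [2.22, 2.22, 2.57, 3.14, 3.14, 3.14].

## Interface

Orientations are given as [roll, pitch, yaw] about the fixed x, y, z axes, in that order (R = Rz(yaw) Ry(pitch) Rx(roll)).
In Python, from cell import manip gives the robot as it stands.
- The arm moves only by the tool servo_tool, never from a script. Its argument "motion" is a list that holds one entry, the list of rows, each a list of 7 numbers: the shift along the world's x, y, z as a fraction of full scale, then the turn, a rotation vector about the world's x, y, z as a fraction of full scale, then the closure, from 0 (fully open) to 1 (shut). In form: [[[x, y, z, rx, ry, rz, gripper], ...]]. A call has 1 to 10 rows; each row is the pose to reach, as a shift and turn from the pose commanded when the call began, turning the shorter way round; what a row does not reach only later rows make up. Full scale, the value 1, is 0.5 m for a shift and pi rad for a turn. A row lasts 1/10 s, in which the tool goes at most 50 mm and 8.59 degrees, less where a joint would pass 70% of its speed; a pose out of reach is approached as far as the arm can. A call with a number of a shift or a turn outside -1 to 1 is refused whole. A call with a gripper value outside its range is refused whole. The fingers move at their own pace and stop on an object; "newtons" is the grip in N (left out, the last holds). Time passes only in rows, so rows that repeat a pose let the fingers close. It gives the time, the measured TCP pose, the force, the opening and the grip force at its end, in the units of the state.
- manip.read_state(): the state, without advancing time (a new reading comes with each control period).
- manip.camera(name): name is "scene" or "top"; returns a dict with "frame" (420x560x3 uint8, red, green, blue), "range_z" (420x560 float32, mm along the optical axis (not along the pixel's ray), 0 where there is no reading), "vfov" (degrees; the focal length in pixels is half the picture's height over the tangent of half this angle, whatever the lens; pixels are square), "cx", "cy" (the principal point, pixels), "cam_to_world" (4x4, takes a point from camera to world coordinates). Camera axes: x right, y down, z forward; pixel columns grow to the right and rows downward; lengths in mm; the calibration is good to about 2 mm. A picture is of the moment at which its call begins.
- manip.sign_off(): hands the job in; it is judged then, once.
The state is a dict: "clock": time; "joints": joint angles; "qd": joint speeds; "effort": joint torques, N m; "eef_pos": TCP position; "eef_rot": TCP orientation; "wrist_force": force on the tool from outside, world axes, zero at the start; "moment": the same for the moment, N m; "finger_gap": finger opening in mm; "finger_force": force on a finger pad.
Only numpy, scipy, OpenCV 4.12 (cv2) and the standard library are available. Lean on these libraries where they do the work, as an engineer would, in place of code of your own. Each camera call takes 0.05 s, during which the arm holds its last target. There are 200 camera calls.

## Working session

There is one attempt and no reset: what is moved stays moved. The work goes in short steps, Python scripts to look and compute and a tool call to move; the robot and the scene stay as the last step left them, time stands still between calls to the robot, and variables do not carry over. Pictures are saved under pics/ and viewed, at most 10 in all, crops included, and the job is handed in when it is done.

Besides the shell and the picture viewer there is one more tool, called in YAML: its name, and indented under it one key for each argument. servo_tool: Moves the arm, as the interface text tells. Its arguments: {"type":"object","properties":{"motion":{"type":"array"},"newtons":{"type":"number"}},"required":["motion"]}

```bash
mkdir -p pics; ls; cat > h.py <<'E'
import numpy as np, cv2
from cell import manip
def cloud(c):
    h,w=c["range_z"].shape; f=h/2/np.tan(np.radians(c["vfov"])/2)
    u,v=np.meshgrid(np.arange(w),np.arange(h)); z=c["range_z"]
    p=np.stack([(u-c["cx"])/f*z,(v-c["cy"])/f*z,z,np.ones_like(z)],-1)
    return (p@np.array(c["cam_to_world"]).T)[...,:3]
def snap(name):
    c=manip.camera(name); np.savez(name+'.npz',P=cloud(c),F=c["frame"]); return c,cloud(c)
E
python3 - <<'E'
from h import *
im=[]
for n in("top","scene"):
    c,P=snap(n); cv2.imwrite(f'pics/{n}0.png',c["frame"][...,::-1]); print(n,c["vfov"],np.array(c["cam_to_world"]).round(2).tolist())
print(manip.read_state())
E
```

```text
pics
top 47.743533975736554 [[0.07, -0.97, 0.22, 321.0], [-1.0, -0.07, 0.01, 289.35], [0.0, -0.22, -0.98, 1028.89], [0.0, 0.0, 0.0, 1.0]]
scene 46.33015101212848 [[-0.7, -0.31, 0.64, -140.29], [-0.71, 0.34, -0.62, 978.91], [-0.02, -0.89, -0.46, 536.73], [0.0, 0.0, 0.0, 1.0]]
{'clock': 0.1, 'joints': array([-1.26356480e+00,  3.00407808e-01,  1.52149805e+00,  2.21741953e-06,
        1.32072470e+00, -6.65967237e-02]), 'qd': array([ 0.00082889, -0.00061863, -0.00110408, -0.00030273, -0.00032099,
       -0.00217522]), 'effort': array([-8.51491762e-06, -5.32648087e+01, -3.53284621e+01,  7.09433248e-02,
        2.34568800e-02, -5.48014020e-05]), 'eef_pos': array([ 200.77868344, -511.79168826,  204.95617726]), 'eef_rot': array([-3.14055719e+00, -7.12129124e-05,  3.73827662e-01]), 'wrist_force': array([ 0.16982595, -0.20809301,  0.46317391]), 'moment': array([ 0.01509122,  0.00118814, -0.01591866]), 'finger_force': 0.0, 'finger_gap': 93.99321045238085}
```

View pics/top0.png

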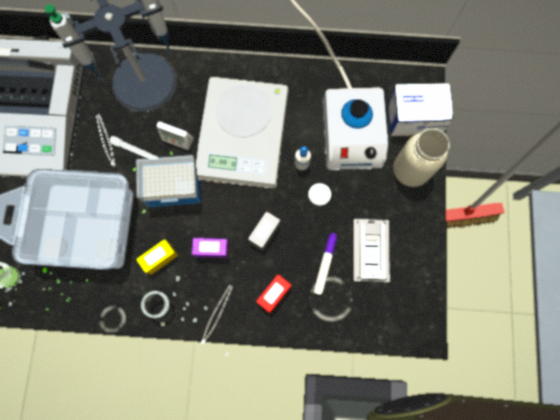

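View pics/scene0.png

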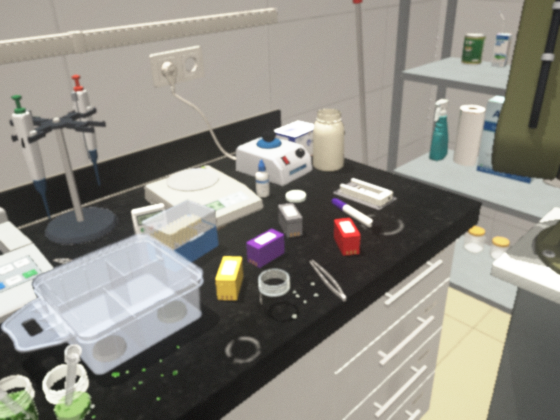

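The top view shows the grey battery at (264,231) and the white cradle at (371,250), with its long axis up-down. The marker lies between them at (326,263). The red, purple and yellow look-alikes are at (274,294), (210,247) and (157,257).

```bash
python3 - <<'E'
from h import *
d=np.load('top.npz');P,F=d['P'],d['F']
def box(r0,r1,c0,c1,zlo,zhi):
    Q=P[r0:r1,c0:c1].reshape(-1,3); q=Q[(Q[:,2]>zlo)&(Q[:,2]<zhi)]
    print(len(q),'z',np.percentile(q[:,2],[5,50,95]).round(1),cv2.minAreaRect(q[:,:2].astype(np.float32)),q[:,:2].mean(0).round(1))
print('bench',np.median(P[270:290,200:220,2]))
box(205,255,240,290,38,52)   # battery top
box(210,292,345,400,2,60)  # cradle all
box(210,292,345,400,18,32) # walls
box(210,292,345,400,3,7)
box(230,300,305,345,6,30) # marker
box(270,320,250,300,38,52) # red
print(P[214:288:4,371].round(1).tolist())
print(P[250,346:398:2].round(1)[:,1:].tolist())
cv2.imwrite('pics/c.png',cv2.resize(F[200:300,240:400,::-1],(800,500),interpolation=cv2.INTER_CUBIC))
E
```

```text
bench 0.5118179151078266
530 z [41.5 44.5 47.5] ((520.1719970703125, 333.2951354980469), (34.09482192993164, 70.60774230957031), 61.33756637573242) [519.4 333.5]
2610 z [ 2.3  7.5 25.9] ((500.4870300292969, 94.265625), (182.96046447753906, 119.96784210205078), 2.0790324211120605) [496.9  97.6]
710 z [18.7 23.8 27.3] ((495.5926818847656, 98.59783172607422), (118.45004272460938, 52.84921646118164), 2.059264659881592) [493.   98.4]
863 z [3.1 4.6 6.7] ((500.4870300292969, 94.265625), (182.96046447753906, 119.96784210205078), 2.0790324211120605) [500.1  97.5]
509 z [11.2 16.6 20.6] ((455.3640441894531, 202.94085693359375), (135.87890625, 75.08524322509766), 10.92209529876709) [459.  197.9]
568 z [41.8 44.8 47.7] ((388.6204528808594, 303.2604675292969), (34.028411865234375, 69.87001037597656), 55.605865478515625) [388.2 303.4]
[[580.7, 99.4, 3.6], [573.5, 97.7, -4.2], [562.3, 99.0, 4.4], [549.9, 101.5, 19.0], [541.9, 100.5, 14.9], [532.2, 101.0, 19.0], [523.8, 100.3, 16.7], [516.7, 98.4, 7.8], [507.8, 98.3, 8.5], [499.6, 97.3, 4.5], [490.0, 97.9, 9.3], [480.9, 98.1, 11.5], [472.8, 97.2, 7.9], [464.4, 96.6, 6.0], [455.4, 96.8, 8.2], [444.5, 100.0, 26.7], [436.8, 98.6, 20.7], [430.7, 94.2, -1.3], [421.8, 94.5, 1.4]]
[[151.1, -0.5], [147.0, 1.5], [142.9, 3.7], [138.1, 0.5], [134.3, 4.6], [130.3, 6.4], [125.8, 5.6], [125.0, 27.1], [120.0, 22.9], [113.4, 9.3], [109.0, 8.9], [104.4, 7.9], [99.8, 6.5], [96.3, 10.6], [91.6, 9.0], [87.4, 9.6], [83.0, 9.2], [80.5, 18.3], [77.3, 23.5], [73.7, 26.4], [64.5, 4.2], [59.2, -0.1], [55.6, 3.1], [49.6, -3.9], [46.3, 0.7], [42.5, 3.0]]
```

View pics/c.png

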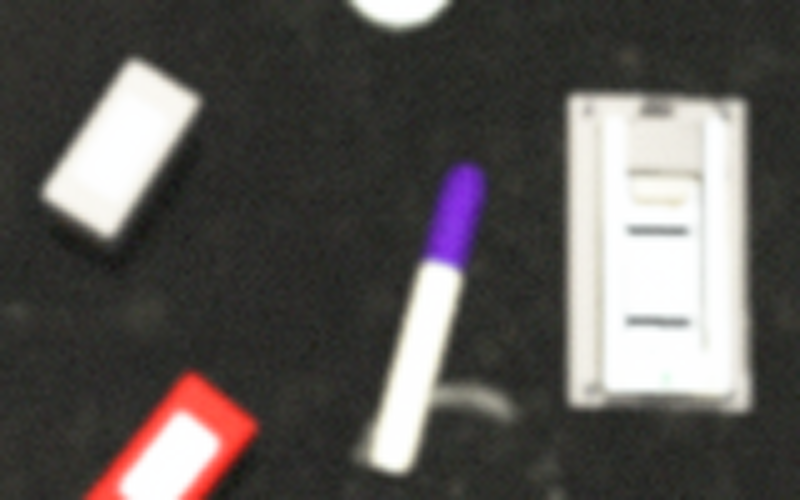

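The crop shows the plate (568–750, 93–410), the bar at (660,190) and the toe at the far end, with the heel near the robot. The grey battery is at (122,148). I'll refine the plate pose once while moving to the battery.

```bash
python3 - <<'E'
from h import *
c=manip.camera("top"); F=c["frame"]; M=np.array(c["cam_to_world"]); f=210/np.tan(np.radians(c["vfov"])/2)
def cast(pts,z):
    d=np.c_[(pts[:,0]-c["cx"])/f,(pts[:,1]-c["cy"])/f,np.ones(len(pts))]@M[:3,:3].T
    return M[:3,3]+d*((z-M[2,3])/d[:,2])[:,None]
def fit(r0,r1,c0,c1,z,th=110):
    g=F[r0:r1,c0:c1].min(2)
    m=(cv2.resize(g,None,fx=8,fy=8,interpolation=cv2.INTER_CUBIC)>th).astype(np.uint8)
    k=max(cv2.findContours(m,0,1)[0],key=cv2.contourArea)[:,0].astype(float)
    p=cast((k+.5)/8-.5+[c0,r0],z)
    print(cv2.minAreaRect(p[:,:2].astype(np.float32)))
fit(210,292,345,400,4); fit(205,255,240,290,44)
for i in (250,260):print(F[i,350:396].min(1).tolist())
E
```

```text
((500.99755859375, 96.85885620117188), (139.5484619140625, 79.85218048095703), 2.194718837738037)
((521.3335571289062, 332.68023681640625), (38.13739776611328, 73.93379974365234), 61.44416427612305)
[43, 43, 57, 123, 188, 226, 231, 230, 225, 204, 215, 246, 253, 254, 254, 254, 254, 254, 254, 254, 254, 254, 254, 254, 254, 254, 254, 254, 253, 247, 232, 245, 253, 254, 253, 243, 229, 211, 167, 110, 60, 48, 46, 40, 41, 45]
[43, 47, 62, 120, 189, 223, 229, 230, 222, 196, 207, 245, 253, 253, 252, 253, 254, 254, 254, 254, 254, 254, 254, 254, 254, 254, 254, 254, 253, 245, 231, 244, 253, 254, 253, 246, 230, 212, 168, 111, 64, 46, 44, 40, 42, 47]
```

servo_tool:
  motion:
    - [[0.32,0.84,0,0,0,0.36,0],[0.32,0.84,0,0,0,0.36,0],[0.32,0.84,0,0,0,0.36,0],[0.32,0.84,0,0,0,0.36,0],[0.32,0.84,0,0,0,0.36,0],[0.32,0.84,0,0,0,0.36,0],[0.32,0.84,0,0,0,0.36,0],[0.32,0.84,0,0,0,0.36,0],[0.32,0.84,0,0,0,0.36,0],[0.32,0.84,0,0,0,0.36,0]]

```text
clock: 1.15
eef_pos: [361.9, -87.4, 205.5]
eef_rot: [3.141, -0.001, 1.512]
wrist_force: [0.5, 0.4, 0.7]
finger_gap: 93.9
finger_force: 0.0
```

```bash
python3 - <<'E'
from h import *
for n in('scene','top'):
    P=np.load(n+'.npz')['P'].reshape(-1,3)
    def box(x0,x1,y0,y1,zlo,zhi,t):
        q=P[(P[:,0]>x0)&(P[:,0]<x1)&(P[:,1]>y0)&(P[:,1]<y1)&(P[:,2]>zlo)&(P[:,2]<zhi)]
        print(n,t,len(q),cv2.minAreaRect(q[:,:2].astype(np.float32)),np.percentile(q[:,0],[1,99]).round(1),np.percentile(q[:,1],[1,99]).round(1))
    box(420,580,50,150,17,40,'walls')
    box(420,580,50,150,21,27,'walltops')
    box(470,570,280,380,36,55,'block')
    # heel wall section along the midline, and pocket cross-section, in pocket-ish coords
    a=np.radians(2.1); d=P[:,:2]-[490,97]; X=-(d@[np.cos(a),np.sin(a)]); Y=-(d@[-np.sin(a),np.cos(a)])
    for lo in range(20,66,4):
        s=(abs(Y)<15)&(X>lo)&(X<=lo+4)&(P[:,2]<60); print(lo,s.sum(),np.round(np.median(P[s,2]),1) if s.any() else '',end=' | ')
    print()
    for lo in range(-40,40,3):
        s=(X>-20)&(X<25)&(Y>lo)&(Y<=lo+3)&(P[:,2]<60)&(P[:,2]>-10); print(lo,s.sum(),np.round(np.median(P[s,2]),1) if s.any() else '',end=' | ')
    print()
E
```

```text
scene walls 383 ((495.36859130859375, 100.2257308959961), (117.8126449584961, 56.829532623291016), 1.808968186378479) [436.7 553.2] [ 71.8 127.6]
scene walltops 227 ((495.04083251953125, 100.07744598388672), (116.54718780517578, 56.88104248046875), 2.0605757236480713) [436.7 552.4] [ 71.7 127.6]
scene block 310 ((521.4142456054688, 334.0470886230469), (34.12372970581055, 74.6986312866211), 61.60588455200195) [483.8 556.7] [305.4 364.1]
20 3 18.5 | 24 0  | 28 0  | 32 1 21.6 | 36 7 22.2 | 40 8 23.5 | 44 10 23.4 | 48 38 15.3 | 52 33 7.9 | 56 20 0.0 | 60 9 -0.9 | 64 8 -0.5 | 
-40 21 1.2 | -37 13 1.8 | -34 14 2.5 | -31 38 9.2 | -28 91 13.1 | -25 22 14.7 | -22 8 22.2 | -19 3 21.1 | -16 0  | -13 0  | -10 0  | -7 0  | -4 0  | -1 0  | 2 0  | 5 4 7.8 | 8 8 8.1 | 11 14 7.7 | 14 56 15.2 | 17 41 17.1 | 20 11 22.0 | 23 4 22.1 | 26 0  | 29 0  | 32 0  | 35 0  | 38 0  | 
top walls 763 ((495.5926818847656, 98.59783172607422), (118.45004272460938, 52.84921646118164), 2.059264659881592) [436.8 552.7] [ 72.3 125.5]
top walltops 495 ((495.6442565917969, 98.85481262207031), (118.4341049194336, 52.145606994628906), 1.937593936920166) [437.1 552.3] [ 72.2 125.9]
top block 538 ((520.1596069335938, 333.3193054199219), (34.127437591552734, 70.6360092163086), 61.463218688964844) [484.4 554.3] [305.9 360.3]
20 26 10.0 | 24 23 8.6 | 28 26 8.4 | 32 26 8.7 | 36 13 24.2 | 40 29 24.5 | 44 30 24.4 | 48 29 25.0 | 52 39 7.4 | 56 28 2.8 | 60 26 0.4 | 64 22 0.6 | 
-40 32 2.0 | -37 29 3.6 | -34 21 4.3 | -31 38 5.2 | -28 64 23.2 | -25 23 24.4 | -22 21 24.2 | -19 12 10.4 | -16 30 8.2 | -13 23 8.6 | -10 37 9.1 | -7 22 9.1 | -4 27 9.6 | -1 34 8.3 | 2 21 8.6 | 5 33 9.6 | 8 29 6.9 | 11 26 9.8 | 14 49 9.8 | 17 43 23.9 | 20 22 24.4 | 23 22 24.5 | 26 0  | 29 23 4.9 | 32 34 5.2 | 35 21 4.0 | 38 26 0.1 |
```

servo_tool:
  motion:
    - [[0.32,0.84,-0.17,0,0,0.36,0],[0.32,0.84,-0.17,0,0,0.36,0],[0.32,0.84,-0.17,0,0,0.36,0],[0.32,0.84,-0.17,0,0,0.36,0],[0.32,0.84,-0.17,0,0,0.36,0],[0.32,0.84,-0.17,0,0,0.36,0],[0.32,0.84,-0.17,0,0,0.36,0],[0.32,0.84,-0.17,0,0,0.36,0],[0.32,0.84,-0.17,0,0,0.36,0],[0.32,0.84,-0.17,0,0,0.36,0]]

```text
clock: 2.15
eef_pos: [521.1, 330.7, 117.9]
eef_rot: [-3.14, -0.002, 2.638]
wrist_force: [0.1, -0.8, -0.5]
finger_gap: 94.1
finger_force: 0.0
```

servo_tool:
  motion:
    - [[-0.001,0.0106,-0.1,0,0,0.002,0],[-0.001,0.0106,-0.2,0,0,0.002,0],[-0.001,0.0106,-0.2,0,0,0.002,0],[-0.001,0.0106,-0.2,0,0,0.002,1],[-0.001,0.0106,-0.2,0,0,0.002,1],[-0.001,0.0106,-0.2,0,0,0.002,1],[-0.001,0.0106,-0.2,0,0,0.002,1],[-0.001,0.0106,-0.2,0,0,0.002,1],[-0.001,0.0106,-0.2,0,0,0.002,1],[-0.001,0.0106,-0.2,0,0,0.002,1]]
  newtons: 40

```text
clock: 3.15
eef_pos: [520.3, 333.3, 20.6]
eef_rot: [3.142, 0.0, 2.642]
wrist_force: [-0.0, -0.4, 0.7]
finger_gap: 41.5
finger_force: 0.0
```

servo_tool:
  motion:
    - [[0,0,0,0,0,0,1],[0,0,0,0,0,0,1],[0,0,0,0,0,0,1],[0,0,0,0,0,0,1],[0,0,0.05,0,0,0,1],[0,0,0.14,0,0,0,1],[0,0,0.2,0,0,0,1],[0,0,0.2,0,0,0,1],[0,0,0.2,0,0,0,1]]

```text
clock: 4.05
eef_pos: [520.1, 333.2, 120.0]
eef_rot: [-3.141, -0.0, 2.642]
wrist_force: [1.4, -0.1, -2.3]
finger_gap: 33.7
finger_force: 40.0
```

servo_tool:
  motion:
    - [[-0.0656,-0.47,0.02,0,0,0.1704,1],[-0.0656,-0.47,0.02,0,0,0.1704,1],[-0.0656,-0.47,0.02,0,0,0.1704,1],[-0.0656,-0.47,0.02,0,0,0.1704,1],[-0.0656,-0.47,0.02,0,0,0.1704,1],[-0.0656,-0.47,0.02,0,0,0.1704,1],[-0.0656,-0.47,0.02,0,0,0.1704,1],[-0.0656,-0.47,0.02,0,0,0.1704,1]]

```text
clock: 4.85
eef_pos: [487.3, 99.1, 129.5]
eef_rot: [3.142, -0.001, -3.105]
wrist_force: [0.0, -0.0, -1.8]
finger_gap: 33.6
finger_force: 40.0
```

servo_tool:
  motion:
    - [[-0.002,0,-0.03,-0.0039,0.1113,0,1],[-0.002,0,-0.07,-0.0039,0.1113,0,1],[-0.002,0,-0.12,-0.0039,0.1113,0,1],[-0.002,0,-0.12,-0.0039,0.1113,0,1],[-0.002,0,-0.12,-0.0039,0.1113,0,1],[-0.002,0,-0.12,-0.0039,0.1113,0,1]]

```text
clock: 5.45
eef_pos: [486.8, 98.9, 71.8]
eef_rot: [3.141, -0.347, -3.105]
wrist_force: [0.0, 0.6, -1.1]
finger_gap: 34.2
finger_force: 40.0
```

```bash
python3 - <<'E'
from h import *
a=[]
for n in("top","scene"):
    c,P=snap(n); F=c["frame"][...,::-1]
    a.append(cv2.resize(F[190:300,320:430] if n=="top" else F[130:240,310:420],(400,400),interpolation=cv2.INTER_CUBIC))
cv2.imwrite('pics/t1.png',np.hstack(a)); s=manip.read_state(); print(s["eef_pos"],s["eef_rot"],s["wrist_force"])
E
```

```text
[486.87529071  98.63068472  71.92886548] [ 3.14120025 -0.34663295 -3.10524224] [ 0.03787717 -0.19523976 -1.03985913]
```

View pics/t1.png

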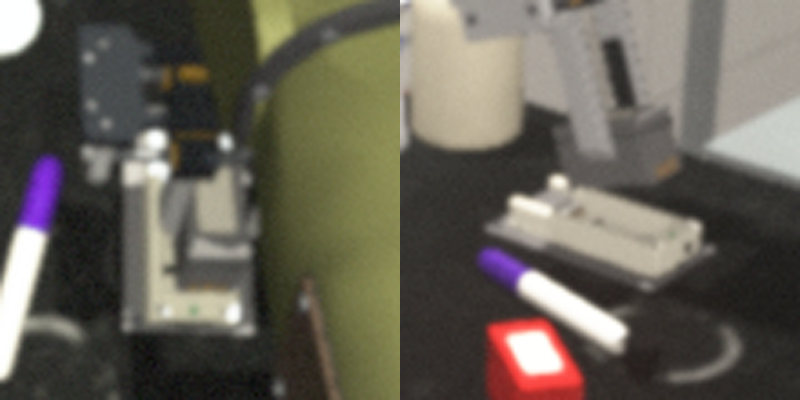

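The block is tilted with its toe end low, and sits above the pocket in both views. Next I lower it by feel.

servo_tool:
  motion:
    - [[0,0,-0.01,0,0,0,1],[0,0,-0.02,0,0,0,1],[0,0,-0.026,0,0,0,1],[0,0,-0.032,0,0,0,1],[0,0,-0.036,0,0,0,1],[0,0,-0.036,0,0,0,1]]

```text
clock: 6.15
eef_pos: [486.4, 98.3, 52.1]
eef_rot: [3.141, -0.35, -3.106]
wrist_force: [-0.0, -0.0, -1.2]
finger_gap: 33.5
finger_force: 40.0
```

servo_tool:
  motion:
    - [[0,0,-0.004,0,0,0,1],[0,0,-0.008,0,0,0,1],[0,0,-0.012,0,0,0,1],[0,0,-0.012,0,0,0,1]]

```text
clock: 6.55
eef_pos: [486.4, 98.3, 46.2]
eef_rot: [3.141, -0.35, -3.106]
wrist_force: [0.4, 1.2, -1.5]
finger_gap: 33.9
finger_force: 40.0
```

Now it is inside the walls. I probe sideways, first +y.

servo_tool:
  motion:
    - [[0,0.001,0,0,0,0,1],[0,0.002,0,0,0,0,1],[0,0.003,0,0,0,0,1],[0,0.003,0,0,0,0,1]]

```text
clock: 6.95
eef_pos: [486.4, 98.6, 46.4]
eef_rot: [-3.14, -0.35, -3.107]
wrist_force: [-0.6, -8.4, -3.5]
finger_gap: 33.5
finger_force: 40.0
```

servo_tool:
  motion:
    - [[0,-0.002,0,0,0,0,1],[0,-0.004,0,0,0,0,1],[0,-0.006,0,0,0,0,1],[0,-0.006,0,0,0,0,1]]

```text
clock: 7.35
eef_pos: [486.6, 96.9, 46.5]
eef_rot: [3.141, -0.35, -3.106]
wrist_force: [0.3, -0.4, -1.9]
finger_gap: 33.7
finger_force: 40.0
```

servo_tool:
  motion:
    - [[0,-0.001,0,0,0,0,1],[0,-0.002,0,0,0,0,1],[0,-0.002,0,0,0,0,1]]

```text
clock: 7.65
eef_pos: [486.5, 96.3, 46.5]
eef_rot: [3.14, -0.35, -3.105]
wrist_force: [0.2, 4.5, -2.1]
finger_gap: 33.6
finger_force: 40.0
```

servo_tool:
  motion:
    - [[0,0.0034,0,0,0,0,1],[0,0.0034,-0.004,0,0,0,1],[0,0.0034,-0.008,0,0,0,1],[0,0.0034,-0.011,0,0,0,1],[0,0.0034,-0.011,0,0,0,1]]

```text
clock: 8.15
eef_pos: [486.4, 97.4, 40.6]
eef_rot: [3.141, -0.35, -3.106]
wrist_force: [-0.4, 0.2, -2.9]
finger_gap: 33.7
finger_force: 40.0
```

servo_tool:
  motion:
    - [[0,0,-0.002,0,0,0,1],[0,0,-0.004,0,0,0,1],[0,0,-0.004,0,0,0,1]]

```text
clock: 8.45
eef_pos: [486.6, 97.5, 39.5]
eef_rot: [3.141, -0.35, -3.106]
wrist_force: [-1.6, -0.8, 5.0]
finger_gap: 33.5
finger_force: 40.0
```

Floor felt at about the expected height. Now I ease off 1 mm and push toward the bar.

servo_tool:
  motion:
    - [[0,0,0.002,0,0,0,1],[0.004,0.0001,0.002,0,0,0,1],[0.008,0.0003,0.002,0,0,0,1],[0.012,0.0004,0.002,0,0,0,1],[0.012,0.0004,0.002,0,0,0,1]]

```text
clock: 8.95
eef_pos: [492.4, 97.7, 39.8]
eef_rot: [3.141, -0.351, -3.106]
wrist_force: [-3.2, -0.0, 1.0]
finger_gap: 33.6
finger_force: 40.0
```

servo_tool:
  motion:
    - [[0.004,0.0001,0,0,0,0,1],[0.008,0.0003,0,0,0,0,1],[0.0104,0.0004,0,0,0,0,1],[0.0104,0.0004,0,0,0,0,1]]

```text
clock: 9.35
eef_pos: [497.4, 97.9, 39.8]
eef_rot: [3.141, -0.351, -3.106]
wrist_force: [-5.9, -0.9, 1.5]
finger_gap: 33.7
finger_force: 40.0
```

servo_tool:
  motion:
    - [[-0.003,-0.0001,-0.0027,0.0006,-0.0159,0,1],[-0.006,-0.0002,-0.0055,0.0011,-0.0318,0,1],[-0.0087,-0.0003,-0.0084,0.0017,-0.0477,0,1],[-0.0087,-0.0003,-0.0084,0.0017,-0.0477,0,1]]

```text
clock: 9.75
eef_pos: [492.4, 97.7, 35.6]
eef_rot: [3.142, -0.2, -3.106]
wrist_force: [-4.0, -0.6, -4.2]
finger_gap: 33.7
finger_force: 40.0
```

servo_tool:
  motion:
    - [[-0.0015,0,-0.0032,0.0006,-0.0159,0,1],[-0.004,-0.0001,-0.0063,0.0011,-0.0318,0,1],[-0.004,-0.0001,-0.0063,0.0011,-0.0318,0,1]]

```text
clock: 10.05
eef_pos: [490.3, 97.6, 32.3]
eef_rot: [-3.141, -0.1, -3.106]
wrist_force: [-4.5, -0.6, -3.2]
finger_gap: 33.8
finger_force: 40.0
```

servo_tool:
  motion:
    - [[-0.0022,-0.0001,-0.0034,0.0006,-0.0159,0,1],[-0.0044,-0.0001,-0.0068,0.0011,-0.0318,0,1],[-0.0044,-0.0001,-0.0068,0.0011,-0.0318,0,1]]

```text
clock: 10.35
eef_pos: [488.1, 97.5, 28.8]
eef_rot: [-3.141, -0.0, -3.106]
wrist_force: [-4.4, -1.1, -4.0]
finger_gap: 33.8
finger_force: 40.0
```

Level and still free. I lower the last fraction until the floor pushes back.

servo_tool:
  motion:
    - [[0,0,-0.001,0,0,0,1],[0,0,-0.002,0,0,0,1],[0,0,-0.003,0,0,0,1],[0,0,-0.003,0,0,0,1]]

```text
clock: 10.75
eef_pos: [489.4, 97.6, 28.4]
eef_rot: [-3.142, -0.0, -3.106]
wrist_force: [-10.7, -1.8, 11.3]
finger_gap: 33.7
finger_force: 40.0
```

```bash
python3 - <<'E'
from h import *
a=[]
for n in("top","scene"):
    c,P=snap(n); F=c["frame"][...,::-1]
    a.append(cv2.resize(F[200:290,330:420] if n=="top" else F[140:230,320:410],(400,400),interpolation=cv2.INTER_CUBIC))
cv2.imwrite('pics/t2.png',np.hstack(a)); s=manip.read_state(); print(s)
E
```

```text
{'clock': 10.85, 'joints': array([ 1.23492004e-01,  4.18259960e-01,  1.82215093e+00, -1.35976751e-05,
        9.01394926e-01, -1.48298891e+00]), 'qd': array([-0.0009213 , -0.00156736,  0.00100332, -0.00124921,  0.00044617,
        0.00040255]), 'effort': array([-3.02088093e-01, -4.78262401e+01, -2.90543818e+01,  3.49327514e-02,
       -2.47656360e+00, -1.66980975e-02]), 'eef_pos': array([489.42302715,  97.62691423,  28.37362211]), 'eef_rot': array([-3.14156334e+00, -2.11400953e-04, -3.10589963e+00]), 'wrist_force': array([-9.43977061, -1.19898566, 11.32468864]), 'moment': array([-0.21582191,  1.68324853, -0.04420033]), 'finger_force': 40.00288546085358, 'finger_gap': 33.95656821756233}
```

View pics/t2.png

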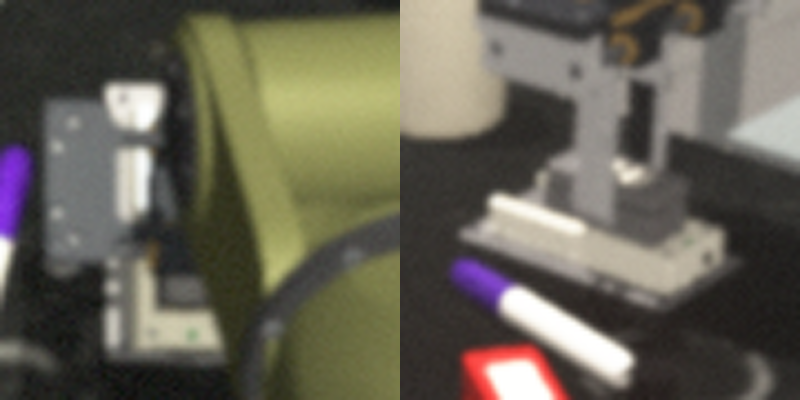

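Block is in the pocket and looks level. The lateral load is from floor friction, so I ease pressure and let the bar bring it back toward the heel.

servo_tool:
  motion:
    - [[0,0,0.002,0,0,0,1],[-0.002,0,0.002,0,0,0,1],[-0.003,0,0.001,0,0,0,1],[-0.003,0,0.001,0,0,0,1]]

```text
clock: 11.25
eef_pos: [488.0, 97.6, 28.4]
eef_rot: [-3.142, 0.001, -3.106]
wrist_force: [-3.1, -0.7, 2.1]
finger_gap: 33.8
finger_force: 40.0
```

servo_tool:
  motion:
    - [[0,0,0,0,0,0,0.5],[0,0,0,0,0,0,0.3],[0,0,0,0,0,0,0.3],[0,0,0,0,0,0,0.3],[0,0,0,0,0,0,0.3],[0,0,0.04,0,0,0,0.3],[0,0,0.12,0,0,0,0.3],[0,0,0.12,0,0,0,0.3]]

```text
clock: 12.05
eef_pos: [489.8, 98.0, 92.4]
eef_rot: [3.141, 0.007, -3.106]
wrist_force: [0.8, -0.3, 0.0]
finger_gap: 65.5
finger_force: 0.0
```

servo_tool:
  motion:
    - [[-0.1,-0.1,0.1,0,0,0,0.3],[-0.2,-0.2,0.2,0,0,0,0.3],[-0.3,-0.4,0.2,0,0,0,0.3],[-0.3,-0.5,0.2,0,0,0,0.3],[-0.3,-0.6,0.2,0,0,0,0.3],[-0.3,-0.7,0.2,0,0,0,0.3],[-0.3,-0.7,0.2,0,0,0,0.3],[-0.3,-0.7,0.2,0,0,0,0.3],[-0.3,-0.7,0.2,0,0,0,0.3],[-0.3,-0.7,0.2,0,0,0,0.3]]

```text
clock: 13.05
eef_pos: [337.2, -253.5, 187.8]
eef_rot: [3.141, -0.0, -3.109]
wrist_force: [-0.1, -0.4, -0.3]
finger_gap: 65.7
finger_force: 0.0
```

```bash
python3 - <<'E'
from h import *
a=[]; bs=[]
for n in("top","scene"):
    c,P=snap(n); F=c["frame"][...,::-1]
    a.append(cv2.resize(F[200:290,330:420] if n=="top" else F[140:230,320:410],(400,400),interpolation=cv2.INTER_CUBIC))
    Q=P.reshape(-1,3); q=Q[(abs(Q[:,0]-490)<60)&(abs(Q[:,1]-98)<25)&(Q[:,2]>42)&(Q[:,2]<70)]
    A=np.c_[q[:,0]-488,q[:,1]-98,np.ones(len(q))]; print(n,len(q),cv2.minAreaRect(q[:,:2].astype(np.float32)),np.linalg.lstsq(A,q[:,2],rcond=None)[0].round(3))
cv2.imwrite('pics/t3.png',np.hstack(a)); s=manip.read_state(); print(s["clock"],s["eef_pos"],s["wrist_force"])
E
```

```text
top 573 ((487.387939453125, 99.36066436767578), (69.82508850097656, 33.953006744384766), 2.307285785675049) [ 9.0000e-03 -5.1000e-02  5.2431e+01]
scene 273 ((488.17620849609375, 100.38990020751953), (72.43962860107422, 38.687355041503906), 1.4387478828430176) [ 2.3000e-02 -1.1400e-01  4.9979e+01]
13.15 [ 337.73406513 -251.53448859  187.71180225] [-0.29458544  0.13389434  0.16006074]
```

View pics/t3.png

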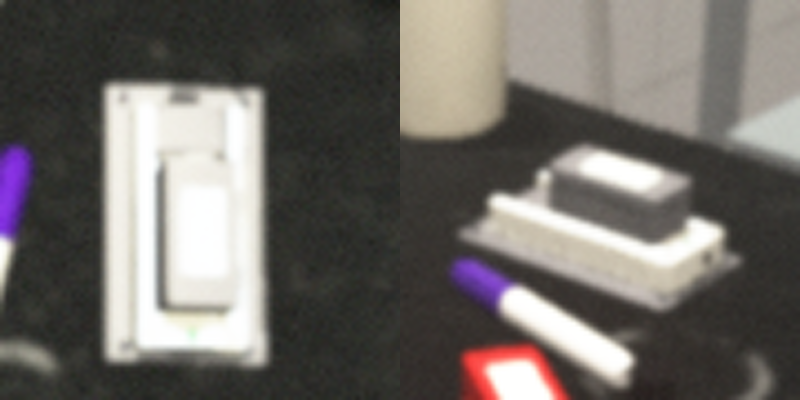

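The block sits inside the pocket between the walls, with its top near 52 mm as expected. I'll check levelness on the inner part of the top face, which leaves out the side faces, then hand in.

```bash
python3 - <<'E'
from h import *
ok=True
Q=np.load('top.npz')['P'].reshape(-1,3); q=Q[(abs(Q[:,0]-487.5)<28)&(abs(Q[:,1]-98)<11)&(Q[:,2]>30)]
A=np.c_[q[:,0]-487.5,q[:,1]-98,np.ones(len(q))]; k=np.linalg.lstsq(A,q[:,2],rcond=None)[0]; r=(q[:,2]-A@k).std(); print(len(q),k.round(3),r, r/np.sqrt(len(q))/6.3)
if abs(k[0])<.02 and abs(k[1])<.03 and abs(k[2]-52)<1.5: print(manip.sign_off())
E
```

```text
283 [-9.0000e-03  1.8000e-02  5.3005e+01] 1.7249140357852166 0.016275475620755465
the job is handed in; nothing more can be done
None
```

The block is in the cradle, level and released with the arm clear, and the job is handed in at about 13 s of robot time. The last depth check read level within noise, its top at about 53 mm against 52 expected; I haven't seen the judge's verdict.

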